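Rolling pin out from under the sliding cutlery tray

TASK

Get the rolling pin out of the two-tier cutlery box: leave the loaded top tray standing at the end of the box where the tall oil bottle is (slide it there if it is not), then tip up the pin's end nearer the saucers and draw the pin slantwise out through the open gap, without forcing it against the box or tray. Finish still gripping the pin, held level and still with all of it about 25 cm above the worktop, and leave the bottle, the saucers and the jar undisturbed.

Things in the scene. Friction and masses are not known exactly. Their poses are not given: they have to be found in the camera images.
- box: Fixed brown wooden lower box of the cutlery organiser, open on top. Origin: centre of its underside on the worktop; y along its length, x across. Outside 276 (x) x 450 mm (y). Walls 10 mm thick, inside length 430 mm (y = -215..215), rim at z = 88 mm; dark guide rails on the outer long sides (x = -138..-134 and 134..138) reach z = 98 mm.
- lane (a point): Centre of the floor (8 mm above the worktop, grey liner) of the wide lane, which holds the rolling pin: box x = -124..26 mm (150 mm wide), on the robot's side, full inside length. A 55 mm high divider (box x = 26..34) parts it from a narrow lane with a loose dark wooden spoon of no interest.
- tray (a joint): Slide of the pale upper tray, in m: its middle along the box's y axis, -0.12 (stop at the -y end) to 0.12 (stop at the +y end). Stays where left; 2 to 5 N slide it; cannot lift off. It covers 190 of the box's 430 mm, so at one stop it leaves 240 mm open at the other end.
- tray_mid (a point): Middle of the upper tray at the height of its wall tops, 129.5 mm above the worktop. Tray 190 mm (box y) x 262 mm (box x), underside 89.5 mm above the worktop, walls 8 mm thick, cutlery inside up to 110 mm. Its flat end walls (95 mm to either side of this point along box y) can be pushed from outside with closed fingers 95 to 128 mm above the worktop, clear of the rim.
- pin: Rolling pin: a plain pale beech cylinder with two dark grooves near each end, 340 mm long, 36 mm across, about 0.23 kg, evenly balanced. Origin: its middle, on its axis; its y axis runs along its length. It lies loose on the floor of the wide lane, along the lane within about 2 degrees, axis 26 mm above the worktop, partly under the tray. It can roll.
- pin_left (a point): Centre of the pin's end face at the box's +y end.
- pin_right (a point): Centre of the pin's end face at the box's -y end.
- oil: Tall green glass oil bottle, black cap, paper label: 270 mm high, 66 mm across. Stands beyond one end of the box, its axis 90 to 120 mm off the outer end face. Origin: centre of its underside.
- saucers: Stack of three white saucers with red-brown rims and an upturned white cup on top, one piece: 144 mm across, 71 mm high (the cup 80 mm across). Stands beyond the other end of the box, its middle 90 to 120 mm off the outer end face. Origin: centre of its underside.
- jar: Glass jar with a golden lid, 72 mm across, 104 mm high, standing behind the box. Origin: centre of its underside.
Things that resemble listed ones, but are neither listed nor needed, are in the scene too. Of the things like the saucers, leave any that is purple or yellow; of the rest the larger one is meant.

How it is judged (in metres and radians):
On the way:
1. the pin comes out slantwise: its end nearer the saucers is up above the box's rim while its other end is still down in the box (((y of saucers in the frame of box above 0 m and height (world z) of pin_left above 0.125 m and height (world z) of pin_right below 0.08 m) or (y of saucers in the frame of box below 0 m and height (world z) of pin_right above 0.125 m and height (world z) of pin_left below 0.08 m))), for 0.05 s.
At the end, for the whole second after the job is handed in: The pin is gripped between the fingers, touching neither box nor tray, both its ends 190 to 320 mm above the worktop, its axis within 15 degrees of level, at rest; the tray stands within 30 mm of its stop at the oil bottle's end (height (world z) of pin_left between 0.19 and 0.32 m and height (world z) of pin_right between 0.19 and 0.32 m and angle between pin's own y axis and vertical between 1.31 and 1.83 rad and contact force between pin and the fingers above 2 N and contact force between pin and box below 0.1 N and linear speed of pin below 0.04 m/s and angular speed of pin below 0.3 rad/s and ((y of oil in the frame of box above 0 m and value of joint tray above 0.09 m) or (y of oil in the frame of box below 0 m and value of joint tray below -0.09 m))); the arm keeps its last pose, push and grip.
It fails at once if the oil bottle is shifted by more than 20 mm or tipped (distance of oil from where it was at the start of the episode above 0.02 m or angle between oil's own z axis and vertical above 0.25 rad).
It fails at once if the saucers are shifted by more than 20 mm (distance of saucers from where it was at the start of the episode above 0.02 m).
It fails at once if the jar is shifted by more than 20 mm or tipped (distance of jar from where it was at the start of the episode above 0.02 m or angle between jar's own z axis and vertical above 0.25 rad).
It fails at once if the pin is pressed or levered against the box or its tray with more than 40 N (contact force between pin and box above 40 N).
It also fails if it takes over 61 s, if anything falls off the work surface, if the arm or the gripper's body presses on something with over 40 N, if the wrist force passes 120 N, or if a joint passes its speed limit or range.

ROBOT

A 6-joint arm with a two-finger parallel gripper is mounted at the origin on the work surface. World frame = base frame: x ahead of the robot, y to its left, z up, the work surface at z = 0. Lengths are in mm, angles in rad, forces in N, time in s.
With the tool pointing down it reaches from about 350 to 975 mm from the base axis. Payload 7.1 kg.
Tool frame: the origin (TCP) lies midway between the tips of the shut fingers; the grasp point (between the pads) lies 19 mm behind it (ctrl.grip_depth is the distance from the TCP to the grasp point, in mm); z points along the fingers, y is the line along which they close (so a half turn about z gives the same grasp; the last joint's range is limited). The gripper opens to 88 mm and grips with 3 to 60 N. Pads are 20 mm wide; open, the fingers measure 115 mm over their backs; the gripper's body (75 mm by 178 mm) begins 61 mm behind the grasp point.
Start: joints at [-1.358, 0.423, 1.63, -0, 1.089, -0.019], TCP at [143.6, -608.263, 222.675] pointing down, gripper open.
Joint ranges: [-3, 3], [-0.9, 2.11], [0.09, 2.58], [-1.31, 4.45], [0.11, 2.69], [-2.54, 2.54]. Speed limits (rad/s): [2.39, 2.39, 3.01, 3.14, 3.14, 3.14].

INTERFACE

Orientations are given as a rotation vector (axis times angle).
In Python, from workcell import get_obs, vision, ctrl gives the robot as it stands.
- The arm moves only by the tool step_arm, never from a script. Its argument "plan" is a list of rows, each a list of 7 numbers: the opening, from -1 (shut) to 1 (fully open), then the shift along the tool's x, y, z as a fraction of full scale, then the turn, a rotation vector about the tool's x, y, z as a fraction of full scale. In form: [[fingers, dx, dy, dz, wx, wy, wz], ...]. A call has 1 to 20 rows; each row shifts and turns the commanded pose from where the row before left it, along the tool's axes as they then stand; what a row does not reach is not made up. Full scale, the value 1, is 50 mm for a shift and 0.12 rad for a turn. A row lasts 1/8 s, in which the tool goes at most 62.5 mm and 10.7 degrees, less where a joint would pass 70% of its speed; a pose out of reach is approached as far as the arm can. A call with a number of a shift or a turn outside -1 to 1 is refused whole. A call with a gripper value outside its range is refused whole. The fingers move at their own pace and stop on an object; the grip force is fixed at half the most. Time passes only in rows, so rows that do not move let the fingers close. It gives the time, the measured TCP pose, the force, the opening and the grip force at its end, in the units of the state.
- get_obs(): the state, without advancing time (a new reading comes with each control period).
- vision.get_image(name): name is "scene" or "top" or "wrist"; returns a dict with "pixels" (420x560x3 uint8, red, green, blue), "depth" (420x560 float32, mm along the optical axis (not along the pixel's ray), 0 where there is no reading), "fx", "fy", "cx", "cy" (pixels), "T" (4x4, takes a point from camera to world coordinates); the wrist camera has in their place "T_tool_cam" (4x4, takes a point from camera to tool coordinates, whose origin is the TCP and whose axes are the flange's). Camera axes: x right, y down, z forward; pixel columns grow to the right and rows downward; lengths in mm; the calibration is good to about 2 mm. A picture is of the moment at which its call begins: read the wrist's pose just before it.
- ctrl.close_job(): hands the job in; it is judged then, once.
The state is a dict: "t": time; "qpos": joint angles; "qvel": joint speeds; "joint_torque": joint torques, N m; "ee_pos": TCP position; "orientation": TCP orientation; "ft_force": force on the tool from outside, world axes, zero at the start; "moment": the same for the moment, N m; "width": finger opening in mm; "grasp_force": force on a finger pad.
Only numpy, scipy, OpenCV 4.12 (cv2) and the standard library are available. Lean on these libraries where they do the work, as an engineer would, in place of code of your own. Each camera call takes 0.05 s, during which the arm holds its last target. There are 200 camera calls.

## Working session

There is one attempt and no reset: what is moved stays moved. The work goes in short steps, Python scripts to look and compute and a tool call to move; the robot and the scene stay as the last step left them, time stands still between calls to the robot, and variables do not carry over. Pictures are saved under pics/ and viewed, at most 10 in all, crops included, and the job is handed in when it is done.

Besides the shell and the picture viewer there is one more tool, called after "Emit:" as name(argument=value, ...) on one line, values as JSON. step_arm: Moves the arm, as the interface text tells. Its arguments: {"type":"object","properties":{"plan":{"type":"array","items":{"type":"array","items":{"type":"number","minimum":-1,"maximum":1}}}},"required":["plan"]}

```bash
mkdir -p pics; python3 - <<'E'
from workcell import get_obs, vision
import numpy as np,cv2
for n in("scene","top"):
    d=vision.get_image(n); np.savez(n+".npz",**d)
    cv2.imwrite(f"pics/{n}0.png",d["pixels"][:,:,::-1]); print(n,d["fx"],d["cx"],d["cy"],np.round(d["T"],3).tolist())
o=get_obs();print(o)
E
```

```text
scene 385.5892430540479 276.71878374169927 213.91440044733662 [[0.489, 0.648, -0.584, 1111.154], [0.872, -0.372, 0.317, -209.223], [-0.011, -0.665, -0.747, 772.894], [0.0, 0.0, 0.0, 1.0]]
top 402.1750716172611 277.4339156290365 211.20223244314906 [[-0.005, -0.994, 0.107, 470.481], [-1.0, 0.008, 0.023, 64.305], [-0.024, -0.107, -0.994, 1314.128], [0.0, 0.0, 0.0, 1.0]]
{'t': 0.1, 'qpos': array([-1.35800758e+00,  4.23752206e-01,  1.63058854e+00, -7.89364446e-07,
        1.08859369e+00, -1.89985192e-02]), 'qvel': array([-0.00176894, -0.00035597, -0.00267764, -0.0007756 ,  0.00109161,
        0.00075499]), 'joint_torque': array([-6.45244254e-04, -5.45610774e+01, -2.74325484e+01,  6.46009622e-02,
        1.88030623e-02, -2.04616390e-05]), 'ee_pos': array([ 143.49590659, -607.80232602,  221.99688965]), 'orientation': array([-3.11919183e+00, -3.63122239e-01,  2.04909639e-04]), 'ft_force': array([-0.18920917, -0.43814115, -0.17744539]), 'moment': array([-0.06874379,  0.04285005,  0.01873622]), 'grasp_force': 0.0, 'width': 87.66032893479174}
```

View pics/scene0.png

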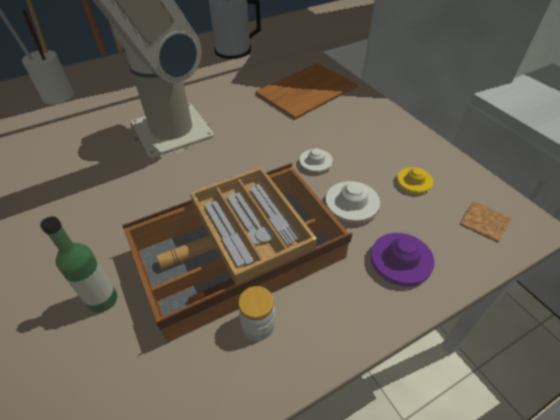

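View pics/top0.png

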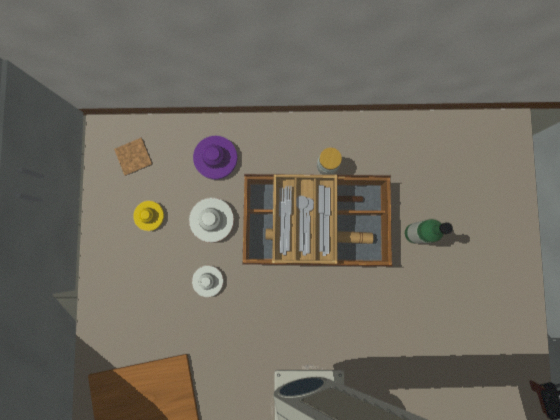

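The candidates for the saucers in the top view are large white (211,220), small white (208,281), purple (216,157) and yellow (148,216). The larger one that is neither purple nor yellow is the large white stack at (211,220). The oil bottle is at (430,231), the jar at (330,160), and the pin shows on both sides of the tray at (270,234) and (357,238).

```bash
cat > h.py <<'E'
import numpy as np,cv2
def world(d):
    v,u=np.mgrid[:420,:560]; z=d["depth"].astype(float)
    P=np.stack([(u-d["cx"])/d["fx"]*z,(v-d["cy"])/d["fy"]*z,z],-1)
    W=P@d["T"][:3,:3].T+d["T"][:3,3]; W[z==0]=np.nan; return W
E
python3 - <<'E'
from h import *
d=dict(np.load("top.npz"));W=world(d);hsv=cv2.cvtColor(d["pixels"],cv2.COLOR_RGB2HSV)
Z=W[...,2];roi=np.zeros(Z.shape,bool);roi[165:275,235:400]=1
print("table z",np.nanmedian(Z[290:340,250:400]))
m=roi&(Z>75)&(Z<150)
m[:172,315:345]=0
p=W[m][:,:2].astype(np.float32);r=cv2.minAreaRect(p);print("box",r)
t=roi&(Z>118)&(Z<140);n,l,s,_=cv2.connectedComponentsWithStats(t.astype(np.uint8));k=[i for i in range(1,n) if s[i,4]>40]
for i in k: print("tray",s[i],cv2.minAreaRect(W[l==i][:,:2].astype(np.float32)),np.median(Z[l==i]))
# pin: lane pixels high above floor, below rim
for a,b in((250,273),(340,388)):
    q=np.zeros_like(roi);q[222:260,a:b]=1;q&=(Z>22)&(Z<60)&(hsv[...,1]>60)&(hsv[...,2]>90)
    w=W[q];print("pin",len(w),w.min(0).round(),w.max(0).round(),np.median(w,0).round(1)); print(cv2.minAreaRect(w[:,:2].astype(np.float32)))
for nm,(u0,u1,v0,v1),h in(("oil",(400,460,215,250),60),("sauc",(185,240,195,248),10),("jar",(315,345,145,172),90)):
    w=W[v0:v1,u0:u1].reshape(-1,3);w=w[w[:,2]>h];print(nm,len(w),w.min(0).round(),w.max(0).round())
c=cv2.resize(d["pixels"][140:290,185:385],(800,600),interpolation=cv2.INTER_CUBIC)
cv2.imwrite("pics/crop.png",c[:,:,::-1])
E
```

```text
table z -0.19865770951514605
box ((576.11669921875, -27.027755737304688), (451.05950927734375, 276.834716796875), 88.92469024658203)
tray [272 175  65  89 955] ((576.16845703125, 12.334495544433594), (187.94650268554688, 261.6251525878906), 88.95508575439453) 128.64792010215547
tray [294 200   2  39  69] ((574.9796142578125, 41.06795120239258), (3.1507294178009033, 113.25975036621094), 89.45344543457031) 121.74666546200501
tray [314 203   2  53  98] ((545.3805541992188, -17.840145111083984), (3.4039714336395264, 154.53787231445312), 89.11198425292969) 121.68472710042079
pin 73 [519. 111.  29.] [551. 131.  49.] [534.8 120.7  40.3]
((535.3223266601562, 120.87810516357422), (20.004709243774414, 32.10038757324219), 89.424560546875)
pin 360 [ 454. -243.   22.] [ 571. -119.   59.] [ 520.4 -185.1   40.8]
((514.0134887695312, -180.23130798339844), (123.8494644165039, 116.74945831298828), 88.70948028564453)
oil 763 [ 503. -375.   60.] [ 568. -313.  274.]
sauc 1580 [509. 237.  11.] [654. 380.  78.]
jar 393 [ 730. -104.   91.] [796. -37. 110.]
```

View pics/crop.png

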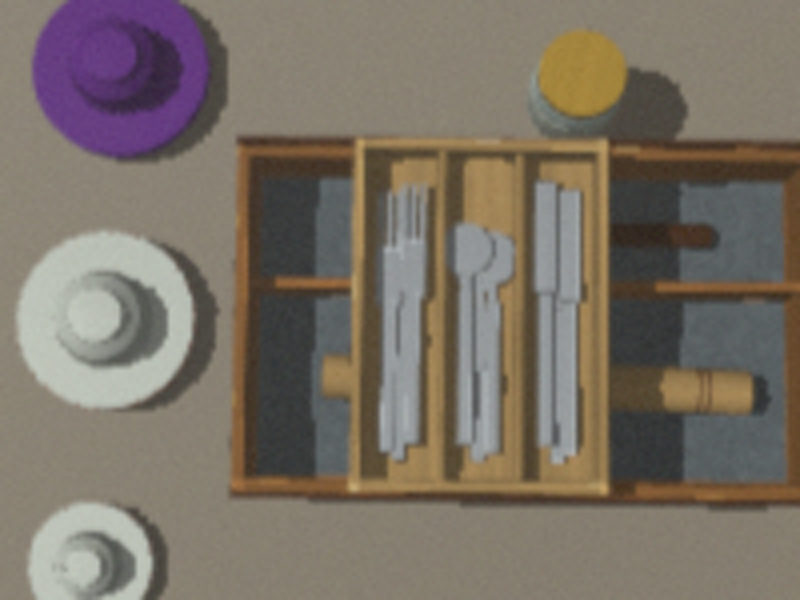

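The crop shows the wanted white saucers at crop pixel (105,318), clearly larger than the small white stack at (90,565). The tray covers y −83..107 (joint about +0.04). The pin's left end is at crop (322,377) and its right end at (753,392). The oil is at −y, so the tray goes to −y and the +y end of the pin tips up.

I turn the tool first, then move inside the bottle on a straight line.

Emit:
step_arm(plan=[[-1,0,0,0,0,0,-1],[-1,0,0,0,0,0,-1],[-1,0,0,0,0,0,-1],[-1,0,0,0,0,0,-1],[-1,0,0,0,0,0,-1],[-1,0,0,0,0,0,-1],[-1,0,0,0,0,0,-1],[-1,0,0,0,0,0,-1],[-1,0,0,0,0,0,-1],[-1,0,0,0,0,0,-1],[-1,0,0,0,0,0,-0.87],[-1,0.95,0.5,0,0,0,0],[-1,0.95,0.5,0,0,0,0],[-1,0.95,0.5,0,0,0,0],[-1,0.95,0.5,0,0,0,0],[-1,0.95,0.5,0,0,0,0]])

```text
t: 2.1
ee_pos: [277.2, -373.5, 222.5]
orientation: [-2.26, -2.182, -0.0]
ft_force: [0.5, -0.6, 0.5]
width: 0.2
grasp_force: 0.0
```

Emit:
step_arm(plan=[[-1,0.95,0.51,0,0,0,0],[-1,0.95,0.51,0,0,0,0],[-1,0.95,0.51,0,0,0,0],[-1,0.95,0.51,0,0,0,0],[-1,0.95,0.51,0,0,0,0],[-1,0.95,0.51,0,0,0,0],[-1,0.95,0.51,0,0,0,0],[-1,0.95,0.51,0,0,0,0],[-1,0.95,0.51,0,0,0,0],[-1,0.95,0.51,0,0,0,0],[-1,0.95,0.51,0,0,0,0],[-1,0,0,0,0,0,0]])

```text
t: 3.6
ee_pos: [576.3, 140.0, 222.1]
orientation: [-2.256, -2.187, -0.001]
ft_force: [-0.6, -0.5, -0.3]
width: 0.6
grasp_force: 0.0
```

Emit:
step_arm(plan=[[-1,0,0,0.75,0,0,0],[-1,0,0,0.75,0,0,0],[-1,0,0,0.74,0,0,0],[-1,0,0,0,0,0,0],[-1,-0.3,0,0,0,0,0],[-1,-0.3,0,0,0,0,0],[-1,-0.3,0,0,0,0,0],[-1,-0.3,0,0,0,0,0],[-1,-0.3,0,0,0,0,0],[-1,-0.3,0,0,0,0,0]])

```text
t: 4.85
ee_pos: [572.1, 46.2, 110.8]
orientation: [2.26, 2.182, 0.0]
ft_force: [2.5, 1.6, 0.0]
width: 0.3
grasp_force: 1.1
```

Emit:
step_arm(plan=[[-1,-0.3,0.03,0,0,0,0],[-1,-0.3,0.02,0,0,0,0],[-1,-0.3,0.02,0,0,0,0],[-1,-0.3,0.02,0,0,0,0],[-1,-0.3,0.02,0,0,0,0],[-1,-0.15,0,0,0,0,0],[-1,-0.1,0,0,0,0,0],[-1,0,0,0,0,0,0]])

```text
t: 5.85
ee_pos: [574.9, -39.8, 110.8]
orientation: [-2.26, -2.182, -0.002]
ft_force: [0.6, 4.8, -1.7]
width: 0.2
grasp_force: 2.2
```

Emit:
step_arm(plan=[[-1,-0.06,0,0,0,0,0],[-1,0,0,0,0,0,0],[-1,0.5,0,0,0,0,0],[-1,0.5,0,-0.5,0,0,0],[1,0.4,-0.2,-1,0,0,0],[1,0.4,-0.4,-1,0,0,0],[1,0,-0.4,-1,0,0,0],[1,0,0,0,0,0,0],[1,0,0,0,0,0,0]])

```text
t: 6.98
ee_pos: [527.6, 48.2, 285.6]
orientation: [2.259, 2.182, 0.001]
ft_force: [0.0, 0.1, 0.1]
width: 47.4
grasp_force: 0.0
```

```bash
python3 - <<'E'
from workcell import get_obs, vision
import numpy as np,cv2
ims=[]
o=get_obs();print(o["ee_pos"],o["orientation"])
for n in("top","wrist"):
    if n=="wrist": o=get_obs()
    d=vision.get_image(n); np.savez(n+"1.npz",pos=o["ee_pos"],rv=o["orientation"],**d); ims.append(d["pixels"])
top=cv2.resize(ims[0][160:280,230:410],(450,300)); w=cv2.resize(ims[1],(350,263)); 
c=np.zeros((300,800,3),np.uint8);c[:,:450]=top;c[:263,450:]=w
cv2.imwrite("pics/tw1.png",c[:,:,::-1]); print({k:np.round(v,3).tolist() for k,v in d.items() if k not in("pixels","depth")})
E
```

```text
[527.60172789  48.24966045 285.59470893] [2.25881914e+00 2.18245583e+00 5.56339754e-04]
{'fx': 310.606, 'fy': 310.606, 'cx': 283.217, 'cy': 211.514, 'T_tool_cam': [[0.0, -0.957, -0.289, 79.001], [1.0, 0.001, -0.0, -1.931], [0.0, -0.289, 0.957, -161.876], [0.0, 0.0, 0.0, 1.0]]}
```

View pics/tw1.png

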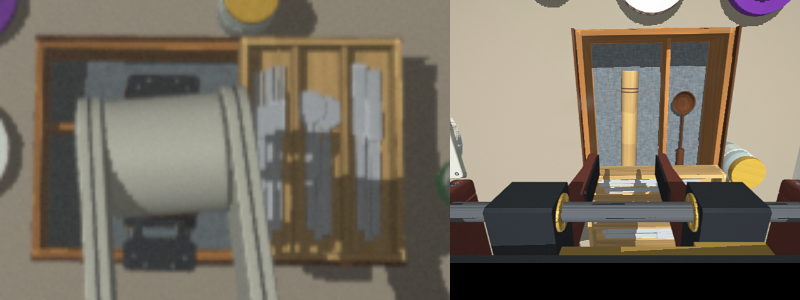

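The tray now stands at the oil end. The wrist view (right half) shows the pin's free end at about collage (630,72), lying along the lane and clear of the tray. I measure the pin's axis from that view.

```bash
cat >> h.py <<'E'
from scipy.spatial.transform import Rotation as R
def wworld(d):
    T=np.eye(4);T[:3,:3]=R.from_rotvec(d["rv"]).as_matrix();T[:3,3]=d["pos"]
    d=dict(d);d["T"]=T@d["T_tool_cam"];return world(d)
E
python3 - <<'E'
from h import *
d=dict(np.load("wrist1.npz"));W=wworld(d);hsv=cv2.cvtColor(d["pixels"],cv2.COLOR_RGB2HSV)
m=np.zeros(W.shape[:2],bool);m[100:265,268:310]=1
print("hsv",hsv[150,288],hsv[150,320],hsv[115,250])
q=m&(W[...,2]>20)&(W[...,2]<60)&(hsv[...,1]>60)
w=W[q];print(len(w),w.min(0).round(),w.max(0).round())
for y in range(-50,140,20):
    s=w[abs(w[:,1]-y)<5]
    if len(s): print(y,np.percentile(s,[2,50,98],axis=0).round(1)[:,[0,2]].tolist(), s[s[:,2]>s[:,2].max()-3][:,0].mean().round(1))
wt=W[abs(W[...,2]-129)<4]; wt=wt[(abs(wt[:,0]-535)<60)];print("tray edge y",wt[:,1].max())
E
```

```text
hsv [ 20 112 227] [102  23 147] [101  30 137]
3862 [507. -79.  27.] [551. 133.  46.]
-50 [[508.3, 30.4], [525.5, 41.5], [541.5, 44.5]] 526.1
-30 [[509.2, 30.0], [526.1, 41.2], [543.1, 44.5]] 525.9
-10 [[510.0, 30.5], [526.9, 41.2], [543.7, 44.2]] 527.0
10 [[510.9, 30.5], [527.5, 41.3], [544.1, 44.7]] 528.5
30 [[511.8, 29.7], [528.8, 41.1], [546.0, 44.3]] 529.2
50 [[512.6, 29.6], [530.0, 41.3], [546.3, 44.5]] 530.0
70 [[514.8, 29.4], [530.7, 41.4], [548.2, 44.5]] 531.6
90 [[515.6, 32.1], [531.4, 41.7], [548.4, 44.6]] 532.0
110 [[516.6, 32.2], [531.9, 41.6], [548.8, 44.7]] 532.7
130 [[517.3, 31.1], [533.7, 41.3], [550.4, 44.4]] 533.1
tray edge y -49.05921778411664
```

Emit:
step_arm(plan=[[1,-0.4,0.13,0.5,0,0,0],[1,0,0,0.9,0,0,0],[1,0,0,0.9,0,0,0],[1,0,0,0.9,0,0,0],[1,0,0,0,0,0,0],[1,0,0,0.5,0,0,0],[1,0,0,0.5,0,0,0],[1,0,0,0.5,0,0,0],[1,0,0,0.35,0,0,0],[1,0,0,0.2,0,0,0],[1,0,0,0.1,0,0,0],[1,0,0,0,0,0,0]])

```text
t: 8.57
ee_pos: [533.5, 28.1, 18.4]
orientation: [2.259, 2.183, 0.0]
ft_force: [0.0, 0.2, 1.3]
width: 87.6
grasp_force: 0.0
```

Emit:
step_arm(plan=[[-1,0,0,0,0,0,0],[-1,0,0,0,0,0,0],[-1,0,0,0,0,0,0],[-1,0,0,0,0,0,0],[-1,0,0,0,0,0,0],[-1,0,0,0,0,0,0],[-1,0,0,0,0,0,0],[-1,0,0,0,0,0,0]])

```text
t: 9.57
ee_pos: [533.2, 28.1, 18.1]
orientation: [-2.259, -2.182, 0.0]
ft_force: [-1.4, -0.4, 0.0]
width: 35.5
grasp_force: 30.0
```

Gripped at 30 N with 35.5 mm opening. I pull the pin 40 mm along the lane, then let go, go back and grip again nearer its middle.

Emit:
step_arm(plan=[[-1,0.2,0,0,0,0,0],[-1,0.2,0,0,0,0,0],[-1,0.2,0,0,0,0,0],[-1,0.2,0,0,0,0,0],[-1,0,0,0,0,0,0],[1,0,0,0,0,0,0],[1,0,0,0,0,0,0],[1,0,0,0,0,0,0],[1,0,0,0,0,0,0],[1,-0.35,0,0,0,0,0],[1,-0.35,0,0,0,0,0],[1,0,0,0,0,0,0]])

```text
t: 11.08
ee_pos: [533.3, 31.4, 18.2]
orientation: [-2.262, -2.18, 0.0]
ft_force: [-0.2, -0.3, -0.2]
width: 87.6
grasp_force: 0.0
```

```bash
python3 - <<'E'
from workcell import get_obs, vision
from h import *
o=get_obs();d=vision.get_image("wrist");d.update(pos=o["ee_pos"],rv=o["orientation"])
W=wworld(d);hsv=cv2.cvtColor(d["pixels"],cv2.COLOR_RGB2HSV)
q=(W[...,2]>20)&(W[...,2]<60)&(hsv[...,1]>60)&(abs(hsv[...,0].astype(int)-20)<8)&(hsv[...,2]>120)&(abs(W[...,0]-530)<60)&(abs(W[...,1]-100)<100)
w=W[q];print(len(w),np.percentile(w,[1,50,99],axis=0).round(1))
for y in range(60,190,15):
    s=w[abs(w[:,1]-y)<4]
    if len(s)>3: print(y,np.percentile(s,[2,98],axis=0).round(1)[:,[0,2]].tolist())
cv2.imwrite("pics/w2.png",d["pixels"][:,:,::-1])
E
```

```text
21419 [[515.9  16.4  31.6]
 [533.8  97.1  41.7]
 [551.6 153.6  44.7]]
60 [[516.3, 32.4], [548.4, 44.3]]
75 [[516.8, 32.0], [549.4, 44.3]]
90 [[517.4, 31.9], [549.9, 44.3]]
105 [[518.3, 32.5], [550.4, 44.4]]
120 [[519.0, 32.2], [551.0, 44.4]]
135 [[519.7, 32.5], [551.7, 44.5]]
150 [[520.4, 32.3], [552.5, 44.5]]
```

View pics/w2.png

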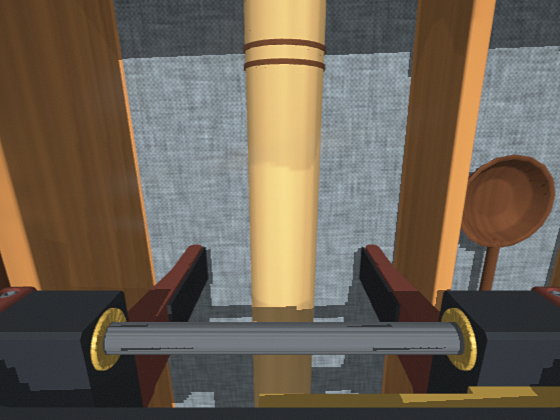

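The pin sits between the fingers, centred at about column 285, with a ring groove near rows 45 and 65. I grip it, lift slightly and tip it 13° about its lower end.

Emit:
step_arm(plan=[[-1,0,0,0,0,0,0],[-1,0,0,0,0,0,0],[-1,0,0,0,0,0,0],[-1,0,0,0,0,0,0],[-1,0,0,0,0,0,0],[-1,0,0,0,0,0,0],[-1,0,0,0,0,0,0],[-1,0,0,-0.12,0,0,0],[-1,0,0,-0.224,0,0.473,0],[-1,0,0,-0.224,0,0.473,0],[-1,0,0,-0.224,0,0.473,0],[-1,0,0,-0.224,0,0.473,0],[-1,0,0,0,0,0,0]])

```text
t: 12.75
ee_pos: [533.9, 28.4, 69.3]
orientation: [-2.142, -2.065, -0.245]
ft_force: [-0.3, -0.7, -3.1]
width: 35.5
grasp_force: 30.0
```

```bash
cat > chk.py <<'E'
from workcell import get_obs, vision
from h import *
o=get_obs();d=vision.get_image("wrist");d.update(pos=o["ee_pos"],rv=o["orientation"])
M=R.from_rotvec(o["orientation"]).as_matrix();print("toolx",M[:,0].round(3),"tooly",M[:,1].round(3),"w",o["width"],o["ft_force"].round(1))
W=wworld(d);T=(W-o["ee_pos"])@M;hsv=cv2.cvtColor(d["pixels"],cv2.COLOR_RGB2HSV)
q=(abs(T[...,2]+20)<14)&(abs(T[...,1])<25)&(T[...,0]>20)&(T[...,0]<160)&(hsv[...,1]>60)
t=T[q];
for x in range(30,160,15):
    s=t[abs(t[:,0]-x)<4]
    if len(s)>5: print("tool x",x,"top z",np.percentile(s[:,2],3).round(1),"y",s[:,1].mean().round(1))
E
python3 chk.py
```

```text
toolx [0.035 0.974 0.225] tooly [ 0.999 -0.036  0.001] w 35.53329810904124 [-0.3 -0.7 -3.1]
tool x 30 top z -26.5 y -1.8
tool x 45 top z -26.5 y -1.7
tool x 60 top z -26.5 y -1.5
tool x 75 top z -26.7 y -1.4
tool x 90 top z -26.8 y -1.3
tool x 105 top z -27.2 y -1.2
tool x 120 top z -27.1 y -1.0
```

No slip: the pin is parallel to the tool and the force is roughly its weight. I continue the slanted draw.

Emit:
step_arm(plan=[[-1,0.2,0,-0.096,0,0.29,0],[-1,0.205,0,-0.09,0,0.29,0],[-1,0.208,0,-0.082,0,0.29,0],[-1,0.21,0,-0.074,0,0.29,0],[-1,0,0,0,0,0,0],[-1,0,0,0,0,0,0]])

```text
t: 13.55
ee_pos: [534.3, 64.2, 96.1]
orientation: [-2.059, -1.99, -0.379]
ft_force: [0.5, -0.8, -2.2]
width: 35.3
grasp_force: 30.0
```

```bash
python3 chk.py; python3 -c "
from workcell import vision;import cv2
cv2.imwrite('pics/s3.png',vision.get_image('scene')['pixels'][80:340,60:460,::-1])"
```

```text
toolx [0.032 0.934 0.357] tooly [ 0.999 -0.034 -0.001] w 35.34840928479291 [ 0.5 -0.8 -2.2]
tool x 30 top z -26.4 y -1.8
tool x 45 top z -26.6 y -1.7
tool x 60 top z -26.6 y -1.5
tool x 75 top z -26.8 y -1.3
tool x 90 top z -26.9 y -1.2
tool x 105 top z -27.3 y -1.2
tool x 120 top z -27.1 y -1.1
```

View pics/s3.png

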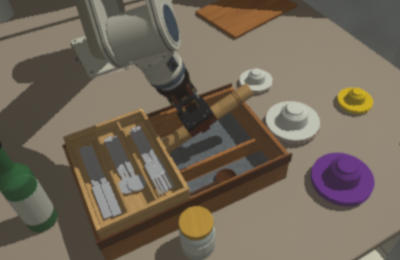

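The pin slants out: its raised end is at about crop (247,92) above the rim, and its low end is still under the tray edge. Neighbours are untouched. I keep drawing along its own axis.

Emit:
step_arm(plan=[[-1,0.3,0,0,0,0,0],[-1,0.3,0,0,0,0,0],[-1,0.3,0,0,0,0,0],[-1,0.3,0,0,0,0,0],[-1,0.3,0,0,0,0,0],[-1,0.3,0,0,0,0,0],[-1,0.3,0,0,0,0,0],[-1,0.3,0,0,0,0,0],[-1,0.3,0,0,0,0,0],[-1,0,0,0,0,0,0]])

```text
t: 14.9
ee_pos: [539.2, 191.2, 145.4]
orientation: [-2.058, -1.991, -0.382]
ft_force: [0.4, 0.0, -3.1]
width: 35.5
grasp_force: 30.0
```

Emit:
step_arm(plan=[[-1,0.107,0,-0.28,0,0,0],[-1,0.107,0,-0.28,0,0,0],[-1,0.107,0,-0.28,0,0,0],[-1,0.107,0,-0.28,0,0,0],[-1,0.107,0,-0.28,0,0,0],[-1,0.107,0,-0.28,0,0,0],[-1,0,0,0,0,-0.4,0],[-1,0,0,0,0,-0.5,0],[-1,0,0,0,0,-0.5,0],[-1,0,0,0,0,-0.5,0],[-1,0,0,0,0,-0.5,0],[-1,0,0,0,0,-0.4,0],[-1,0,0,0,0,-0.2,0],[-1,0,0,0,0,0,0],[-1,0,0,0,0,0,0],[-1,0,0,0,0,0,0],[-1,0,0,0,0,0,0]])

```text
t: 17.02
ee_pos: [538.9, 189.8, 234.8]
orientation: [-2.257, -2.179, -0.007]
ft_force: [-0.0, 0.5, -1.7]
width: 35.4
grasp_force: 30.0
```

```bash
python3 chk.py; python3 -c "
from workcell import vision;import cv2
cv2.imwrite('pics/s4.png',vision.get_image('scene')['pixels'][:,:,::-1])"
```

```text
toolx [0.035 0.999 0.006] tooly [ 0.999 -0.035 -0.   ] w 35.39398668424823 [-0.   0.5 -1.7]
tool x 30 top z -26.3 y -1.8
tool x 45 top z -26.4 y -1.6
tool x 60 top z -26.6 y -1.5
tool x 75 top z -26.7 y -1.5
tool x 90 top z -26.7 y -1.4
tool x 105 top z -27.2 y -1.4
tool x 120 top z -27.0 y -1.2
```

View pics/s4.png

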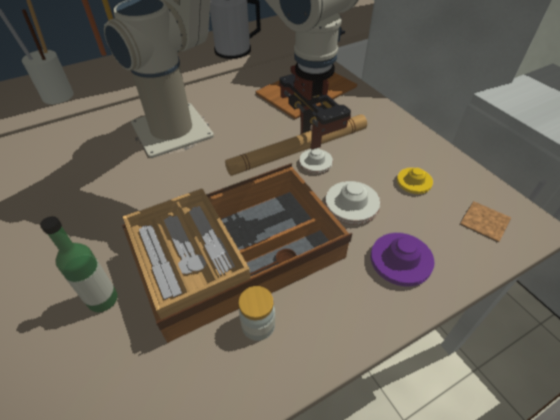

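The pin is held level, from about (230,160) to (368,125), with its axis about 243 mm up. The tray is at the oil end, and the bottle, saucers and jar are where they were.

```bash
python3 -c "
from workcell import ctrl; print(ctrl.close_job())"
```

```text
the job is handed in; nothing more can be done
None
```

The tray is at the oil bottle's end, and the pin came out slantwise and is held level about 243 mm up; the bottle, saucers and jar look undisturbed, and the job is handed in (no verdict was returned).

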